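# Tip two scrap bolts through the sprung flap of a bin

## Task

Throw the two bolts that lie in the small-parts scoop into the flap-topped scrap bin: hold the scoop by its grip, press the bin's sprung flap down with the scoop's front lip and tip the bolts in through it, keeping the gripper itself off the bin. Then stand the empty scoop upright on the table and let go, with the flap shut again.

Things in the scene. Friction and masses are not known exactly. Their poses are not given: they have to be found in the camera images.
- scoop: Loose metal pan 110 x 70 mm, 0.14 kg. Origin: centre of underside; x to the open front, z up. Floor 3 thick, flat to the straight front lip at x=+55. Walls 19 high (31 behind x=-15) end at x=41. Rear deck at z=32, x -55 to -15. Black square grip on it, 20 x 20, faces along x and y, at x=-35, y=0, z 32 to 82: pinch at z=60. Bolts stay put pitched under 20 deg nose down, slide out by 50 deg.
- bolt_1: One of the two steel M8 bolts lying in the scoop just in front of its deck: about 21 mm long, head 17 across, 18 g. Origin: under its middle as it lies; y along the shank to the head.
- bolt_2: The other steel bolt in the scoop, same size (a bolt lying on the table outside the scoop is no part of the job).
- scrap_bin: Dark sheet-metal box fixed to the table, 122 (x) by 130 (y) by 110 mm high. Origin: centre of underside, z up. The flat top (z=110) has an opening x -46 to +36, y -52 to +52, filled by the bare metal flap, hinged at x=-46. The x=-61 wall has a blank bright plate and faces the robot's right: the scoop comes over it, nose along +x, pitched steeper than the open flap to clear the hinge edge; bolts slide on down the flap.
- flap (a joint): The bin's flap, 80 mm long from its hinge, 100 wide, 3 thick. Angle in rad: 0 = shut, level with the bin's top; grows to 1.3 as the free edge (bin x=+34) swings down into the bin. A spring shuts it (0.05 N m at 0, 0.1 at 1 rad: 1 to 2.5 N at 45 mm from the hinge); the bolts' weight alone does not open it.

How it is judged (in metres and radians):
On the way:
1. the scoop is pressing the flap open (flap past 0.35 rad, scoop touching it) (value of joint flap above 0.35 rad and contact force between scoop and scrap_bin above 0.1 N), for 0.1 s.
At the end, for the whole second after the job is handed in: Both bolts lie inside the scrap bin, at rest below 60 mm above its underside; the flap is shut (under 0.12 rad); the scoop stands upright on the table (within 0.15 rad, underside under 15 mm) at rest (x of bolt_1 in the frame of scrap_bin between -0.06 and 0.06 m and y of bolt_1 in the frame of scrap_bin between -0.064 and 0.064 m and z of bolt_1 in the frame of scrap_bin between -0.005 and 0.06 m and x of bolt_2 in the frame of scrap_bin between -0.06 and 0.06 m and y of bolt_2 in the frame of scrap_bin between -0.064 and 0.064 m and z of bolt_2 in the frame of scrap_bin between -0.005 and 0.06 m and value of joint flap below 0.12 rad and angle between scoop's own z axis and vertical below 0.15 rad and height (world z) of scoop below 0.015 m and linear speed of scoop below 0.03 m/s and linear speed of each of bolt_1, bolt_2 below 0.05 m/s); the robot touches nothing.
It fails at once if the gripper or arm pushes on the bin (over 2 N) (contact force between any of the fingers, the arm and scrap_bin above 2 N).
It also fails if it takes over 61 s, if anything falls off the work surface, if the arm or the gripper's body presses on something with over 40 N, if the wrist force passes 120 N, or if a joint passes its speed limit or range.

## Robot

A 6-joint arm with a two-finger parallel gripper is mounted at the origin on a cart in front of the work surface, level with it; the furniture and walls round the work are solid. World frame = base frame: x ahead of the robot, y to its left, z up, the work surface at z = 0. Lengths are in mm, angles in rad, forces in N, time in s.
With the tool pointing down it reaches from about 350 to 975 mm from the base axis. Payload 7.1 kg.
Tool frame: the origin (TCP) lies at the very end of the fingers, on their centre line; the grasp point (between the pads) lies tcp_to_grasp behind it (tcp_to_grasp is the distance from the TCP to the grasp point, in mm); z points along the fingers, x is the direction in which the jaws open and shut, and the axes are right-handed (so a half turn about z gives the same grasp; the last joint's range is limited). The gripper opens to 88 mm and grips with 3 to 60 N. Pads are 20 mm wide; open, the fingers measure 115 mm over their backs; the gripper's body (75 mm by 178 mm) begins 61 mm behind the grasp point.
Start: joints at [1.239, 0.423, 1.63, -0, 1.089, -0.019], TCP at [192.296, 594.666, 222.675] pointing down, gripper open.
Joint ranges: [-3, 3], [-0.9, 2.11], [0.09, 2.58], [-1.31, 4.45], [0.11, 2.69], [-2.54, 2.54]. Speed limits (rad/s): [2.39, 2.39, 3.01, 3.14, 3.14, 3.14].

## Interface

Orientations are given as a rotation vector (axis times angle).
In Python, from workcell import get_obs, get_image, close_job, recognise, mark_of, tcp_to_grasp gives the robot as it stands. The module is installed in compiled form; this text tells all that it offers.
- The arm moves only by the tool move_arm, never from a script. Its argument "motion" is a list of rows, each a list of 7 numbers: the shift along the world's x, y, z in mm, then the turn, a rotation vector about the world's x, y, z in rad, then the finger opening in mm, from 0 to 87.8. A call has 1 to 5 rows; each row is the pose to reach, as a shift and turn from the pose commanded when the call began; what a row does not reach only later rows make up. A row lasts 1/12 s, in which the tool goes at most 41.7 mm and 7.16 degrees, less where a joint would pass 70% of its speed; a pose out of reach is approached as far as the arm can. A call with a gripper value outside its range is refused whole. The fingers move at their own pace and stop on an object; the grip force is fixed at half the most. Time passes only in rows, so rows that repeat a pose let the fingers close. It gives the time, the measured TCP pose, the force and the opening at its end, in the units of the state.
- get_obs(): the state, without advancing time (a new reading comes with each control period).
- get_image(name): name is "side" or "top" or "wrist"; returns a dict with "color" (384x512x3 uint8, red, green, blue), "mtx" (3x3 intrinsics, pixels), "k1" (the pictures are not rectified: a ray, as slopes to the right and down, at radius r is drawn at 1 + k1 r^2 times it, then the intrinsics apply), "camera_from_world" (4x4, takes a point from world to camera coordinates). Camera axes: x right, y up, looking along -z (the intrinsics and any distortion apply to the point x, -y, -z); pixel columns grow to the right and rows downward; lengths in mm; the calibration is good to about 2 mm. A picture is of the moment at which its call begins. There is no depth.
- close_job(): hands the job in, once; it reports no verdict.
Trained networks look in a picture, given as the dict that the camera call returned (one of the last four; its "shot" number tells which), for a name from the list of things; names that differ only in an ending like _2 or _b are one class to them, and where a whole thing is asked for, a point or a joint stands for the part that bears it (a point fixed in the world has none). Each returns a list of dicts, best first, with "p" (0 to 1); they miss things now and then, are a little off and sometimes report something else, mostly with a low value. They report only what shows in the picture. A call takes as long as a camera call.
- recognise(picture, label): "bbox" ([centre column, centre row, width, height] in pixels, round what is visible of it).
- mark_of(picture, label): "location" ([row, column] in pixels: a listed point, or the origin of a listed thing).
The state is a dict: "t": time; "qpos": joint angles; "qvel": joint speeds; "joint_torque": joint torques, N m; "ee_pos": TCP position; "orientation": TCP orientation; "ft_force": force on the tool from outside, world axes, zero at the start; "moment": the same for the moment, N m; "width": finger opening in mm.
Only numpy, scipy, OpenCV 4.12 (cv2) and the standard library are available. Lean on these libraries where they do the work, as an engineer would, in place of code of your own. Each camera call takes 0.05 s, during which the arm holds its last target. There are 200 camera calls.

## Working session

There is one attempt and no reset: what is moved stays moved. The work goes in short steps, Python scripts to look and compute and a tool call to move; the robot and the scene stay as the last step left them, time stands still between calls to the robot, and variables do not carry over. Pictures are saved under pics/ and viewed, about 8 in all and at most 12, crops included, and the job is handed in when it is done.

Besides the shell and the picture viewer there is one more tool, called as name(argument=value, ...), one argument or row to a line, values as JSON. move_arm: Moves the arm, as the interface text tells. Its arguments: {"type":"object","properties":{"motion":{"type":"array"}},"required":["motion"]}

```bash
mkdir -p pics
cat > h.py <<'E'
import numpy as np, cv2
from workcell import *
def snap(n,f=None):
    im=get_image(n)
    if f: cv2.imwrite('pics/'+f,im['color'][:,:,::-1])
    return im
def ray(im,u,v):
    K=np.array(im['mtx']);k=im['k1'];a=(u-K[0,2])/K[0,0];b=(v-K[1,2])/K[1,1]
    rd=np.hypot(a,b);r=rd
    for _ in range(30): r=rd/(1+k*r*r)
    s=r/rd if rd>0 else 1
    T=np.array(im['camera_from_world']);R=T[:3,:3]
    d=R.T@np.array([a*s,-b*s,-1]);o=-R.T@T[:3,3]
    return o,d
def atz(im,u,v,z):
    o,d=ray(im,u,v);return o+d*(z-o[2])/d[2]
def proj(im,p):
    T=np.array(im['camera_from_world']);K=np.array(im['mtx'])
    c=T[:3,:3]@np.array(p,float)+T[:3,3];a=c[0]/-c[2];b=-c[1]/-c[2];f=1+im['k1']*(a*a+b*b)
    return np.array([K[0,0]*a*f+K[0,2],K[1,1]*b*f+K[1,2]])
E
cat > a.py <<'E'
from h import *
ims={n:snap(n,n+'1.png') for n in('top','side','wrist')}
for n,im in ims.items():
    o,_=ray(im,256,192);print(n,o.round(),im['k1'])
    for l in('scoop','scrap_bin','flap','bolt_1'):
        print(l,[(np.round(x['bbox']),round(x['p'],2)) for x in recognise(im,l)[:3]],[(np.round(x['location'],1),round(x['p'],2)) for x in mark_of(im,l)[:3]])
print(get_obs(),tcp_to_grasp)
a=ims['top']['color'];b=ims['side']['color']
E
python3 a.py
```

```text
top [ 464. -276.  985.] -0.1937969387572237
scoop [(array([307., 195.,  64.,  54.]), 0.83)] [(array([195.5, 306.4]), 0.83)]
scrap_bin [(array([182., 214., 100., 102.]), 0.84)] []Traceback (most recent call last):
  File "a.py", line 6, in <module>
    print(l,[(np.round(x['bbox']),round(x['p'],2)) for x in recognise(im,l)[:3]],[(np.round(x['location'],1),round(x['p'],2)) for x in mark_of(im,l)[:3]])
                                                                                                                                       ~~~~~~~^^^^^^
ValueError: it knows: bolt, scoop, scrap_bin
```

```bash
sed -i "s/'flap','bolt_1'/'bolt_1'/" a.py; python3 a.py
```

```text
top [ 464. -276.  985.] -0.1937969387572237
scoop [(array([305., 196.,  66.,  52.]), 0.6)] [(array([193.7, 304.5]), 0.94)]
scrap_bin [(array([180., 215., 100., 108.]), 0.74), (array([306., 197.,  64.,  56.]), 0.38)] [(array([213.5, 186.2]), 0.58)]
bolt_1 [(array([301., 192.,   9.,   7.]), 0.58), (array([307., 206.,  10.,   9.]), 0.56)] [(array([205.1, 306.6]), 0.5), (array([190.8, 298.6]), 0.45)]
side [209. 296. 601.] -0.08763882403632565
scoop [(array([270., 186.,  31.,  51.]), 0.58)] [(array([194.1, 270.4]), 0.68)]
scrap_bin [(array([239., 244.,  78.,  86.]), 0.88)] [(array([263.3, 239.8]), 0.98)]
bolt_1 [] [(array([197.5, 278.5]), 0.44), (array([197.8, 268.4]), 0.38)]
wrist [128. 617. 385.] -0.050520422388665165
scoop [] []
scrap_bin [] []
bolt_1 [] []
{'t': 1.45, 'qpos': array([ 1.23899184e+00,  4.23107741e-01,  1.62991155e+00, -2.40337217e-05,
        1.08858346e+00, -1.89736382e-02]), 'qvel': array([ 0.00045849, -0.00058213, -0.00181924, -0.0012815 , -0.00041136,
        0.00037219]), 'joint_torque': array([-5.95249230e-05, -5.44567502e+01, -2.74042511e+01,  6.44045044e-02,
        1.68687705e-02, -1.77612600e-05]), 'ee_pos': array([192.30580854, 594.65947536, 222.66567562]), 'orientation': array([2.54034568e+00, 1.84827006e+00, 6.15530194e-06]), 'ft_force': array([ 1.29123619,  0.78024234, -0.15048387]), 'moment': array([-0.03391759,  0.01552753, -0.06194161]), 'width': 87.53843879655669} 18.700000000000003
```

View pics/top1.png

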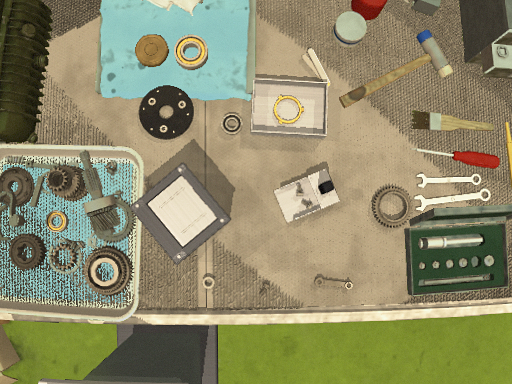

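View pics/side1.png

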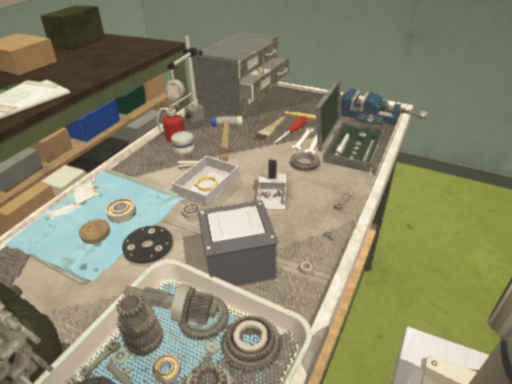

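The top view shows the scoop at about (305,195) with its black grip at (325,186) and its nose pointing left. The bin is at (182,210), turned on the table, and the bolts are at about (301,192) and (307,206). Next I'll zoom in to find the corners and the hinge side.

Run:
```python
import cv2,numpy as np
a=cv2.imread('pics/top1.png')[140:270,125:350]; b=cv2.imread('pics/side1.png')[150:290,190:310]
A=cv2.resize(a,None,fx=3.5,fy=3.5,interpolation=cv2.INTER_CUBIC)
cv2.imwrite('pics/ztop.png',A); cv2.imwrite('pics/zside.png',cv2.resize(b,None,fx=4,fy=4,interpolation=cv2.INTER_CUBIC)); print(A.shape)
```

```text
(455, 788, 3)
```

View pics/ztop.png

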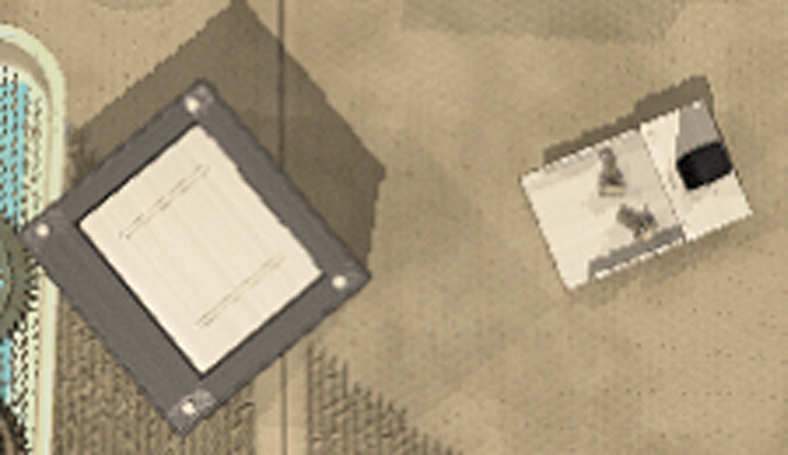

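View pics/zside.png

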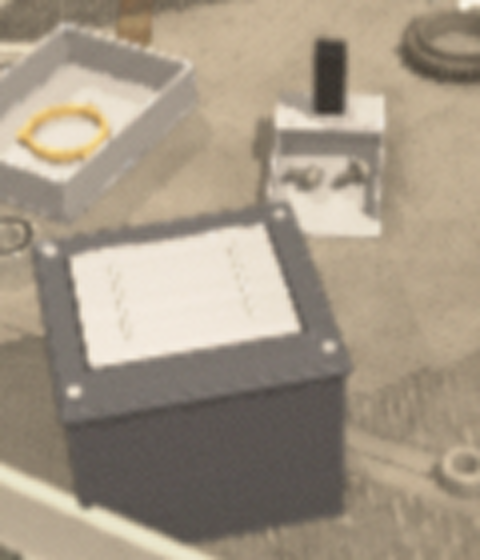

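ztop shows the bin's top corners at (200,82), (370,275), (183,437) and (20,230). The flap corners are at (200,125), (322,270), (203,375) and (80,220). The wide margin is at lower left, so the hinge is on the upper-right side. The scoop's lip corners are at (522,178) and (570,290). zside agrees. Now I'll fit both poses to these points.

```bash
cat > fit.py <<'E'
from h import *
from scipy.optimize import least_squares
T=snap('top');S=snap('side')
zt=lambda u,v:((u-1.25)/3.5+125,(v-1.25)/3.5+140)
zs=lambda u,v:((u-1.5)/4+190,(v-1.5)/4+150)
def fit(obs,x0):
    def w(p,m):
        c,s=np.cos(p[2]),np.sin(p[2]);return [p[0]+c*m[0]-s*m[1],p[1]+s*m[0]+c*m[1],m[2]]
    f=lambda p:np.concatenate([proj(im,w(p,m))-np.array(px) for im,m,px in obs])
    r=least_squares(f,x0,x_scale=[10,10,.1],loss='soft_l1');print(r.x.round(3),'deg',np.degrees(r.x[2]).round(1));print(f(r.x).reshape(-1,2).round(1).tolist());return r.x
# bin: x=-61 edge is top->right; y axis left of x
B=[(T,(-61,-65,110),zt(200,82)),(T,(-61,65,110),zt(370,275)),(T,(61,65,110),zt(183,437)),(T,(61,-65,110),zt(20,230)),
(T,(-46,-52,110),zt(200,125)),(T,(-46,52,110),zt(322,270)),(T,(36,52,110),zt(203,375)),(T,(36,-52,110),zt(80,220)),
(S,(-61,-65,110),zs(35,240)),(S,(-61,65,110),zs(287,204)),(S,(61,65,110),zs(350,370)),(S,(61,-65,110),zs(63,415))]
c=atz(T,*zt(190,255),110);print(c)
b=None
for y in(0,1.57,2.3,-1.57,3.14):
    pass
best=fit(B,[c[0],c[1],2.3])
G=[(T,(55,-35,1.5),zt(522,178)),(T,(55,35,1.5),zt(570,290)),(T,(-55,35,32),zt(750,213)),(T,(-55,-35,32),zt(700,100)),(S,(55,-35,1.5),zs(262,234)),(S,(55,35,1.5),zs(380,234))
,(S,(-35,0,82),zs(330,40)),(S,(-35,0,32),zs(330,112))]
c=atz(T,*zt(635,195),10);print(c)
fit(G,[c[0],c[1],1.9])
E
python3 fit.py
```

```text
[ 496.73935879 -162.22603743  110.        ]
[ 497.013 -162.995    2.26 ] deg 129.5
[[0.9, -0.3], [-1.4, 0.2], [-0.6, -2.1], [0.2, 0.9], [-1.0, -1.7], [1.2, 1.4], [-0.2, 1.0], [-1.9, 0.4], [0.3, -0.2], [-0.2, -1.2], [-0.5, -2.3], [0.5, -0.9]]
[ 532.5376623  -402.53303764   10.        ]
[ 531.933 -401.491    1.961] deg 112.4
[[-0.7, 0.0], [-0.7, 0.2], [0.6, -0.1], [0.8, -0.5], [1.0, -0.3], [-0.0, 0.6], [-0.1, 1.2], [-0.2, -0.6]]
```

move_arm(
  motion=[
    [190,-70,40,0,0,-0.6,87],
    [190,-70,40,0,0,-0.6,87],
    [190,-70,40,0,0,-0.6,87],
    [190,-70,40,0,0,-0.6,87],
    [190,-70,40,0,0,-0.6,87],
  ],
)

```text
t: 1.97
ee_pos: [384.1, 523.8, 263.3]
orientation: [-2.976, -1.006, -0.0]
ft_force: [0.9, -0.1, -1.1]
width: 86.8
```

move_arm(
  motion=[
    [110,-180,0,0,0,-0.268,87],
    [110,-180,0,0,0,-0.268,87],
    [110,-180,0,0,0,-0.268,87],
    [110,-180,0,0,0,-0.268,87],
    [110,-180,0,0,0,-0.268,87],
  ],
)

```text
t: 2.38
ee_pos: [491.7, 345.1, 262.8]
orientation: [-3.082, -0.609, -0.0]
ft_force: [0.9, 0.8, -0.2]
width: 87.1
```

move_arm(
  motion=[
    [50,-200,0,0,0,0,87],
    [50,-200,0,0,0,0,87],
    [50,-200,0,0,0,0,87],
    [50,-200,0,0,0,0,87],
    [50,-200,0,0,0,0,87],
  ],
)

```text
t: 2.8
ee_pos: [541.2, 144.7, 262.9]
orientation: [3.082, 0.609, 0.001]
ft_force: [0.9, 0.6, 0.5]
width: 87.1
```

move_arm(
  motion=[
    [0,-208,0,0,0,0,87],
    [0,-208,0,0,0,0,87],
    [0,-208,0,0,0,0,87],
    [0,-208,0,0,0,0,87],
    [0,-208,0,0,0,0,87],
  ],
)

```text
t: 3.22
ee_pos: [540.6, -63.1, 262.9]
orientation: [3.082, 0.609, 0.001]
ft_force: [1.4, 0.1, -0.4]
width: 87.2
```

move_arm(
  motion=[
    [0,-208,0,0,0,0,87],
    [0,-208,0,0,0,0,87],
    [0,-208,0,0,0,0,87],
    [0,-208,0,0,0,0,87],
    [0,-208,0,0,0,0,87],
  ],
)

```text
t: 3.63
ee_pos: [540.5, -271.3, 262.9]
orientation: [3.082, 0.608, 0.001]
ft_force: [1.2, 0.3, 0.6]
width: 86.7
```

move_arm(
  motion=[
    [5,-163,-20,0,0,0,87],
    [5,-163,-20,0,0,0,87],
    [5,-163,-20,0,0,0,87],
    [5,-163,-20,0,0,0,87],
    [5,-163,-20,0,0,0,87],
  ],
)

```text
t: 4.05
ee_pos: [544.8, -438.5, 241.1]
orientation: [3.082, 0.602, -0.001]
ft_force: [-0.9, 1.2, -0.8]
width: 87.2
```

Run:
```python
from h import *
im=snap('wrist','w2.png')
for n,p in dict(griptop=(545.3,-433.9,82),lip1=(55,-35,2),lip2=(55,35,2)).items():
    if n!='griptop':
        c,s=np.cos(1.961),np.sin(1.961);p=(531.9+c*p[0]-s*p[1],-401.5+s*p[0]+c*p[1],p[2])
    print(n,proj(im,p).round(1))
print(get_obs()['qpos'].round(2), mark_of(im,'scoop'))
```

```text
griptop [259.6 173.4]
lip1 [290.4  79.9]
lip2 [227.6  80.1]
[-0.69  0.51  1.44 -0.    1.19 -1.08] [{'location': [131.0, 258.8], 'p': 0.95}, {'location': [122.4, 271.8], 'p': 0.56}]
```

View pics/w2.png

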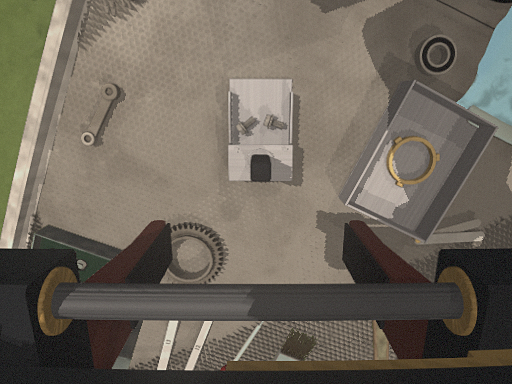

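move_arm(
  motion=[
    [-2,0,-40,0,0,0,87],
    [-2,0,-80,0,0,0,87],
    [-2,0,-115,0,0,0,87],
    [-2,0,-140,0,0,0,87],
    [-2,0,-160,0,0,0,87],
  ],
)

```text
t: 4.57
ee_pos: [543.3, -429.5, 80.4]
orientation: [-3.079, -0.611, 0.003]
ft_force: [0.6, -0.0, 0.8]
width: 86.9
```

move_arm(
  motion=[
    [0,0,-20,0,0,0,87],
    [0,0,-35,0,0,0,87],
    [0,0,-41,0,0,0,87],
    [0,0,-41,0,0,0,87],
    [0,0,-41,0,0,0,87],
  ],
)

```text
t: 4.98
ee_pos: [544.5, -431.9, 42.4]
orientation: [3.081, 0.609, 0.001]
ft_force: [-0.9, -0.4, 0.6]
width: 87.6
```

move_arm(
  motion=[
    [0,0,0,0,0,0,40],
    [0,0,0,0,0,0,30],
    [0,0,0,0,0,0,24],
    [0,0,0,0,0,0,20],
    [0,0,0,0,0,0,10],
  ],
)

```text
t: 5.4
ee_pos: [544.1, -432.3, 42.2]
orientation: [3.082, 0.608, 0.001]
ft_force: [-0.1, 0.5, -0.5]
width: 57.4
```

move_arm(
  motion=[
    [0,0,0,0,0,0,5],
    [0,0,0,0,0,0,5],
    [0,0,0,0,0,0,5],
    [0,0,0,0,0,0,5],
    [0,0,0,0,0,0,5],
  ],
)

```text
t: 5.82
ee_pos: [543.9, -432.1, 41.6]
orientation: [-3.082, -0.609, 0.0]
ft_force: [0.5, -0.2, -0.2]
width: 23.7
```

move_arm(
  motion=[
    [0,0,0,0,0,0,5],
    [0,0,0,0,0,0,5],
    [0,0,0,0,0,0,5],
    [0,0,0,0,0,0,5],
    [0,0,0,0,0,0,5],
  ],
)

```text
t: 6.23
ee_pos: [544.0, -432.1, 41.7]
orientation: [-3.082, -0.609, -0.0]
ft_force: [0.3, 0.2, -0.8]
width: 19.9
```

move_arm(
  motion=[
    [0,0,5,0,0,0,5],
    [0,0,15,0,0,0,5],
    [0,0,30,0,0,0,5],
    [0,0,50,0,0,0,5],
    [0,0,70,0,0,0,5],
  ],
)

```text
t: 6.65
ee_pos: [543.9, -432.1, 113.5]
orientation: [3.082, 0.609, -0.0]
ft_force: [-0.2, -0.1, -2.3]
width: 19.7
```

move_arm(
  motion=[
    [0,0,25,0,0,0,5],
    [0,0,50,0,0,0,5],
    [0,0,75,0,0,0,5],
    [0,0,95,0,0,0,5],
    [0,0,100,0,0,0,5],
  ],
)

```text
t: 7.07
ee_pos: [545.6, -433.5, 217.6]
orientation: [3.076, 0.608, 0.008]
ft_force: [1.2, -0.8, -0.9]
width: 19.7
```

Run:
```python
from h import *
im=snap('side');w=snap('wrist')
a=cv2.resize(im['color'][90:270,170:370],None,fx=2.5,fy=2.5);b=w['color'][:240,100:400]
b=cv2.resize(b,(int(b.shape[1]*450/240*.55),int(450*.55)))
c=np.zeros((450,a.shape[1]+b.shape[1],3),np.uint8);c[:,:a.shape[1]]=a;c[:b.shape[0],a.shape[1]:]=b
cv2.imwrite('pics/lift.png',c[:,:,::-1]);o=get_obs();print(o['ee_pos'],o['width'],o['qpos'].round(2),o['ft_force'])
```

```text
[ 544.56370165 -432.62397094  214.13039726] 19.687030464271402 [-0.69  0.53  1.47  0.    1.13 -1.08] [-0.31348921  0.13643708 -2.52249807]
```

View pics/lift.png

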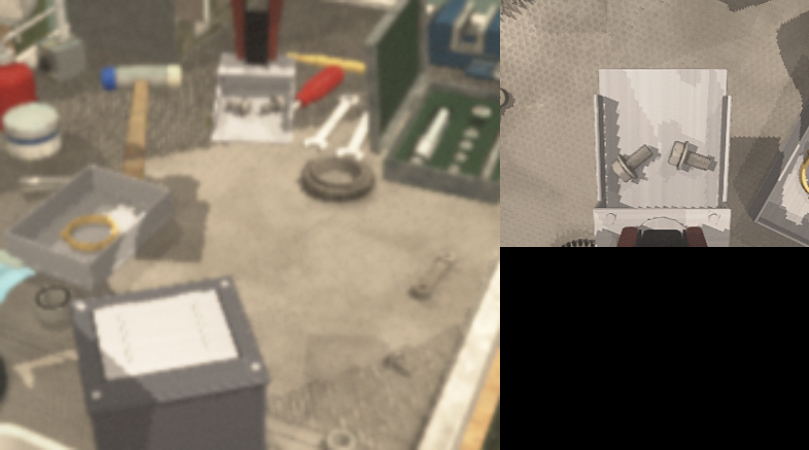

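The scoop is held level and both bolts lie against the deck. I'll carry it slowly to the bin while yawing to the bin's axis.

move_arm(
  motion=[
    [0,10,0,0,0,0.03,5],
    [1,28,0,0,0,0.08,5],
    [2,52,0,0,0,0.13,5],
    [3,80,0,0,0,0.18,5],
    [4,108,0,0,0,0.23,5],
  ],
)

```text
t: 7.58
ee_pos: [546.5, -321.9, 209.3]
orientation: [-2.987, -0.962, 0.004]
ft_force: [0.6, -0.5, -1.6]
width: 20.0
```

move_arm(
  motion=[
    [1,28,0,0,0,0.04,5],
    [2,54,0,0,0,0.068,5],
    [3,76,0,0,0,0.068,5],
    [3,90,0,0,0,0.068,5],
    [3,96,0,0,0,0.068,5],
  ],
)

```text
t: 8.0
ee_pos: [549.9, -225.5, 210.3]
orientation: [-2.954, -1.063, 0.003]
ft_force: [0.1, -0.5, -2.4]
width: 19.8
```

move_arm(
  motion=[
    [0,0,0,0,0,0,5],
    [0,0,0,0,0,0,5],
  ],
)

```text
t: 8.17
ee_pos: [550.8, -228.4, 211.3]
orientation: [-2.957, -1.06, 0.001]
ft_force: [0.6, 0.1, -1.9]
width: 19.9
```

Run:
```python
from h import *
from scipy.spatial.transform import Rotation as Ro
o=get_obs();p=o['ee_pos'];R=Ro.from_rotvec(o['orientation']).as_matrix();print(p.round(1),R.round(3).tolist(),o['qpos'].round(2))
n=np.array([-.636,.772,0]);H=np.array([526.3,-198.4,110]);L=p+89*n-[0,0,41.6]
print('lip u,lat,w',(L-H)@n,(L-H)@[-.772,-.636,0],L[2]-110)
im=snap('side');t=snap('top')
a=cv2.resize(im['color'][120:300,170:370],None,fx=2,fy=2);b=cv2.resize(t['color'][120:300,110:330],None,fx=2,fy=2)
l=np.array([-.772,-.636,0])
for I,A,u0,v0 in((im,a,170,120),(t,b,110,120)):
    for q in(L+35*l,L-35*l):
        c=(proj(I,q)-[u0,v0])*2;cv2.circle(A,tuple(int(x) for x in c),3,(255,0,0),-1)
cv2.imwrite('pics/hov.png',np.hstack([a,b])[:,:,::-1])
```

```text
[ 550.8 -228.4  211.3] [[0.772, 0.635, -0.001], [0.635, -0.772, -0.0], [-0.001, -0.0, -1.0]] [-0.41  0.39  1.7  -0.    1.04 -1.1 ]
lip u,lat,w 50.29565549745402 0.1383547225974582 59.65148306243765
```

View pics/hov.png

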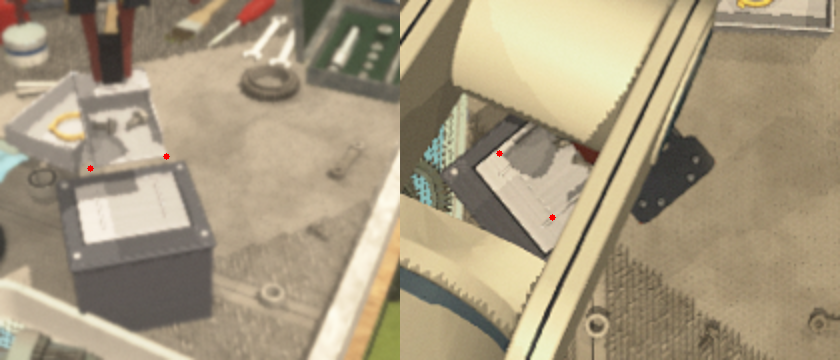

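move_arm(
  motion=[
    [-1,1,-2,-0.03,-0.025,0,5],
    [-3,4,-8,-0.09,-0.074,0,5],
    [-6,7,-17,-0.15,-0.124,0,5],
    [-9,11,-26,-0.208,-0.171,0,5],
    [-10,13,-30,-0.232,-0.191,0,5],
  ],
)

```text
t: 8.68
ee_pos: [538.7, -214.8, 180.2]
orientation: [2.687, 0.962, 0.145]
ft_force: [-0.5, -0.4, -1.3]
width: 20.0
```

move_arm(
  motion=[
    [0,0,0,0,0,0,5],
    [0,0,0,0,0,0,5],
  ],
)

```text
t: 8.85
ee_pos: [540.8, -215.6, 181.7]
orientation: [2.689, 0.963, 0.145]
ft_force: [0.4, 0.2, -1.1]
width: 19.8
```

```bash
cat > st.py <<'E'
from h import *
from scipy.spatial.transform import Rotation as Ro
o=get_obs();p=o['ee_pos'];R=Ro.from_rotvec(o['orientation']).as_matrix()
n=np.array([-.636,.772,0]);l=np.array([-.772,-.636,0]);H=np.array([526.3,-198.4,110])
zs=-R[:,2];xs=np.cross(R[:,0]*np.sign(R[:,0]@l),zs)
L=p+89*xs-41.6*zs
print('th',np.arctan2(zs@n,zs[2]),'lip u,lat,w',(L-H)@n,(L-H)@l,L[2]-110,'tcp u,w',(p-H)@n,p[2]-110,'roll',zs@l,o['qpos'].round(2),o['ft_force'].round(1))
E
python3 st.py
```

```text
th 0.29944663442796116 lip u,lat,w 50.32274114915245 -0.36994496291917756 5.677362291956371 tcp u,w -22.466950109362273 71.67551345616067 roll -0.0005724276366686423 [-0.32  0.32  1.94 -0.27  0.64 -0.81] [ 0.4  0.2 -1.1]
```

q5 is falling and q4 is heading for its -1.31 limit as the tool tilts. Before going further I'll fit a small arm model to see what pitch is reachable.

```bash
cat > kin.py <<'E'
from h import *
from scipy.spatial.transform import Rotation as Ro
from scipy.optimize import least_squares
D=[([1.239,.423,1.63,0,1.089,-.019],[192.3,594.66,222.67],[2.5403,1.8483,0]),
([-.69,.51,1.44,0,1.19,-1.08],[545,-436,241.7],[3.082,.605,0]),
([-.69,.53,1.47,0,1.13,-1.08],[544.6,-432.6,214.1],[3.082,.608,0]),
([-.41,.39,1.70,0,1.04,-1.10],[550.8,-228.4,211.3],[-2.957,-1.06,.001]),
([-.32,.32,1.94,-.27,.64,-.81],[540.8,-215.6,181.7],[2.689,.963,.145])]
Rz=lambda a:Ro.from_euler('z',a).as_matrix();Ry=lambda a:Ro.from_euler('y',a).as_matrix()
def fk(q,p,s4=1,s6=1):
    r0,z0,L1,e,L2,Dd,lat=p
    A=Rz(q[0]);B=A@Ry(q[1]);C=B@Ry(q[2])
    w=A@[r0,lat,z0]+B@[0,0,L1]+C@[e,0,L2]
    R=C@Rz(s4*q[3])@Ry(q[4])@Rz(s6*q[5])
    return w+R@[0,0,Dd],R
def fitk():
    def f(p): return np.concatenate([fk(q,p)[0]-x for q,x,_ in D]+[(np.array(p)-[0,180,450,0,450,300,0])*.003])
    return least_squares(f,[0,180,450,0,450,300,0]).x
P=fitk()
if __name__=='__main__':
    print(P.round(1))
    for q,x,o in D:
        pos,R=fk(q,P);Rm=Ro.from_rotvec(o).as_matrix();print((pos-x).round(1),'z',R[:,2].round(3),Rm[:,2].round(3),'x',R[:,0].round(2),Rm[:,0].round(2))
E
python3 kin.py
```

```text
[ -6.2 288.3 571.2  67.3 481.9 305.   11.9]
[-0.3 -0.9 -1.6] z [-0. -0. -1.] [ 0. -0. -1.] x [-0.31 -0.95  0.  ] [ 0.31  0.95 -0.  ]
[-0.7  2.2 -0.8] z [ 0.001 -0.001 -1.   ] [ 0.    -0.001 -1.   ] x [-0.92 -0.38 -0.  ] [ 0.93  0.38 -0.  ]
[ 0.  -1.4  0.3] z [ 0.009 -0.007 -1.   ] [ 0. -0. -1.] x [-0.92 -0.38 -0.01] [ 0.93  0.38 -0.  ]
[3.8 0.4 2.8] z [ 0.011 -0.005 -1.   ] [-0.001  0.    -1.   ] x [-0.77 -0.64 -0.01] [ 0.77  0.64 -0.  ]
[-2.  -1.6 -0.6] z [ 0.19  -0.231 -0.954] [ 0.187 -0.228 -0.956] x [-0.77 -0.63 -0.  ] [ 0.77  0.63 -0.  ]
```

```bash
cat > ik.py <<'E'
from kin import *
lo=np.array([-3,-.9,.09,-1.31,.11,-2.54]);hi=np.array([3,2.11,2.58,4.45,2.69,2.54])
def ik(p,R,q0):
    def f(q):
        x,r=fk(q,P);r=r@Rz(np.pi);return np.r_[(x-p)/100,Ro.from_matrix(R.T@r).as_rotvec()]
    s=least_squares(f,q0);return s.x,np.abs(s.fun).max()
def pose(th,u,w,yaw,al,gr=41.6,gx=-34,d=0):
    a=np.radians(129.5)+yaw;n0=np.array([-.636,.772,0]);n=np.array([np.cos(a),np.sin(a),0]);l=np.array([-n[1],n[0],0]);H=np.array([526.3,-198.4,110])
    L=H+u*n0+[0,0,w];xs=np.cos(th)*n-[0,0,np.sin(th)];zs=np.sin(th)*n+[0,0,np.cos(th)]
    g=L+(-55+gx)*xs+(gr+18.7)*zs   # grasp point
    zt=-(np.cos(al)*zs-np.sin(al)*xs); xt=-l
    R=np.c_[xt,np.cross(zt,xt),zt];return g+18.7*zt,R
path=[(0,50,60),(.3,50,5),(.4,49,-5),(.5,48,-15),(.6,46,-20),(.7,44,-24),(.8,41,-28),(.9,38,-32),(1.0,35,-36),(1.1,31,-39)]
if __name__=='__main__':
  for al in(0,.25,.5,-.3):
    for yaw in(0,.2,-.2):
      q=np.array([-.41,.39,1.70,-.01,1.04,-1.1]);out=[]
      for th,u,w in path:
        p,R=pose(th,u,w,yaw,al);q,e=ik(p,R,q);ok=(q>lo).all()&(q<hi).all()&(e<.01)
        out.append((th,'ok' if ok else 'NO',*q[2:5].round(2)))
      print(al,yaw,*['%g:%s %.2f/%.2f/%.2f'%o for o in out])
E
python3 ik.py
```

```text
0 0 0:ok 1.70/-0.00/1.05 0.3:ok 1.93/-0.27/0.65 0.4:ok 2.00/-0.44/0.54 0.5:ok 2.07/-0.71/0.46 0.6:ok 2.13/-1.04/0.43 0.7:NO 2.19/-1.38/0.46 0.8:NO 2.24/-1.66/0.54 0.9:NO 2.29/-1.86/0.66 1:NO 2.33/-1.98/0.80 1.1:NO 2.36/-2.05/0.95
0 0.2 0:ok 1.69/0.00/1.05 0.3:ok 1.94/-0.18/0.61 0.4:ok 2.01/-0.32/0.48 0.5:ok 2.09/-0.58/0.36 0.6:ok 2.16/-1.03/0.29 0.7:NO 2.23/-1.60/0.30 0.8:NO 2.29/-2.02/0.40 0.9:NO 2.35/-2.25/0.55 1:NO 2.40/-2.37/0.73 1.1:NO 2.44/-2.44/0.93
0 -0.2 0:ok 1.72/0.00/1.04 0.3:ok 1.93/-0.33/0.69 0.4:ok 1.99/-0.51/0.62 0.5:ok 2.05/-0.74/0.57 0.6:ok 2.10/-0.99/0.57 0.7:ok 2.14/-1.22/0.61 0.8:NO 2.18/-1.41/0.68 0.9:NO 2.21/-1.56/0.78 1:NO 2.24/-1.66/0.89 1.1:NO 2.26/-1.73/1.01
0.25 0 0:ok 1.56/0.10/1.32 0.3:ok 1.80/-0.03/0.91 0.4:ok 1.87/-0.11/0.79 0.5:ok 1.94/-0.21/0.67 0.6:ok 2.01/-0.37/0.57 0.7:ok 2.07/-0.59/0.49 0.8:ok 2.13/-0.90/0.44 0.9:ok 2.19/-1.25/0.45 1:NO 2.25/-1.57/0.51 1.1:NO 2.29/-1.79/0.62
0.25 0.2 0:ok 1.53/0.07/1.34 0.3:ok 1.79/-0.02/0.91 0.4:ok 1.87/-0.07/0.78 0.5:ok 1.95/-0.15/0.64 0.6:ok 2.02/-0.26/0.52 0.7:ok 2.09/-0.47/0.40 0.8:ok 2.16/-0.84/0.31 0.9:NO 2
[... 987 characters left out ...]
3 0 0:ok 1.87/-0.23/0.72 0.3:ok 2.09/-0.97/0.43 0.4:NO 2.15/-1.34/0.44 0.5:NO 2.21/-1.66/0.51 0.6:NO 2.26/-1.87/0.63 0.7:NO 2.30/-1.99/0.76 0.8:NO 2.33/-2.07/0.91 0.9:NO 2.36/-2.12/1.07 1:NO 2.37/-2.13/1.23 1.1:NO 2.38/-2.13/1.39
-0.3 0.2 0:ok 1.87/-0.16/0.69 0.3:ok 2.11/-0.91/0.30 0.4:NO 2.18/-1.51/0.28 0.5:NO 2.25/-2.00/0.38 0.6:NO 2.30/-2.24/0.52 0.7:NO 2.36/-2.37/0.69 0.8:NO 2.40/-2.44/0.88 0.9:NO 2.44/-2.48/1.07 1:NO 2.46/-2.48/1.28 1.1:NO 2.47/-2.47/1.47
-0.3 -0.2 0:ok 1.87/-0.29/0.76 0.3:ok 2.06/-0.95/0.57 0.4:ok 2.11/-1.21/0.59 0.5:NO 2.16/-1.43/0.65 0.6:NO 2.19/-1.58/0.75 0.7:NO 2.22/-1.69/0.86 0.8:NO 2.25/-1.76/0.98 0.9:NO 2.26/-1.81/1.11 1:NO 2.27/-1.83/1.24 1.1:NO 2.27/-1.83/1.36
```

A vertical grasp can't get past about 0.65 rad of pitch. If I lean the gripper back 0.5 rad relative to the scoop, pitches up to 1.1 become reachable. So I'll set the scoop down, regrasp with the lean, and come back.

move_arm(
  motion=[
    [1,-2,4,0.03,0.025,0,5],
    [4,-5,13,0.1,0.082,0,5],
    [7,-9,21,0.16,0.132,0,5],
    [9,-12,27,0.21,0.173,0,5],
    [10,-13,30,0.232,0.191,0,5],
  ],
)

```text
t: 9.27
ee_pos: [553.9, -231.0, 214.2]
orientation: [-2.957, -1.057, -0.006]
ft_force: [0.7, -0.8, -2.5]
width: 19.8
```

move_arm(
  motion=[
    [0,-10,0,0,0,0,5],
    [0,-28,0,0,0,0,5],
    [0,-52,0,0,0,0,5],
    [0,-80,0,0,0,0,5],
    [0,-105,0,0,0,0,5],
  ],
)

```text
t: 9.68
ee_pos: [551.0, -335.6, 211.9]
orientation: [2.956, 1.059, 0.001]
ft_force: [0.5, 0.1, -1.4]
width: 20.0
```

move_arm(
  motion=[
    [0,-25,-5,0,0,0,5],
    [0,-45,-18,0,0,0,5],
    [0,-60,-38,0,0,0,5],
    [0,-68,-60,0,0,0,5],
    [0,-70,-85,0,0,0,5],
  ],
)

```text
t: 10.1
ee_pos: [551.2, -406.7, 126.7]
orientation: [2.955, 1.056, 0.003]
ft_force: [1.2, -0.0, -1.9]
width: 19.4
```

move_arm(
  motion=[
    [0,0,-23,0,0,0,5],
    [0,0,-45,0,0,0,5],
    [0,0,-62,0,0,0,5],
    [0,0,-73,0,0,0,5],
    [0,0,-78,0,0,0,5],
  ],
)

```text
t: 10.52
ee_pos: [550.0, -403.4, 46.8]
orientation: [-2.956, -1.058, 0.002]
ft_force: [0.0, 0.3, -1.8]
width: 20.1
```

move_arm(
  motion=[
    [0,0,-3,0,0,0,5],
    [0,0,-6,0,0,0,5],
    [0,0,-7,0,0,0,5],
    [0,0,-7,0,0,0,5],
    [0,0,-7,0,0,0,5],
  ],
)

```text
t: 10.93
ee_pos: [551.4, -403.4, 42.6]
orientation: [2.956, 1.059, 0.001]
ft_force: [0.4, -0.4, -1.3]
width: 19.6
```

move_arm(
  motion=[
    [0,0,-1,0,0,0,5],
    [0,0,-1,0,0,0,20],
    [0,0,-1,0,0,0,30],
    [0,0,-1,0,0,0,40],
    [0,0,-1,0,0,0,40],
  ],
)

```text
t: 11.35
ee_pos: [551.0, -403.1, 40.8]
orientation: [2.957, 1.06, 0.0]
ft_force: [0.4, 0.4, -0.1]
width: 36.5
```

move_arm(
  motion=[
    [0,0,1,0,0,0,40],
    [-1,1,1,0.077,0.064,0,40],
    [-2,3,2,0.154,0.127,0,40],
    [-4,5,3,0.232,0.191,0,40],
    [-5,6,3,0.309,0.254,0,40],
  ],
)

```text
t: 11.77
ee_pos: [546.4, -397.3, 45.0]
orientation: [-2.594, -0.93, 0.189]
ft_force: [0.4, 0.6, 0.1]
width: 40.1
```

move_arm(
  motion=[
    [-1,1,0,0.077,0.064,0,40],
    [-1,1,0,0.077,0.064,0,40],
    [-1,1,0,0.077,0.064,0,30],
    [-1,1,0,0.077,0.064,0,20],
    [-1,1,0,0.077,0.064,0,5],
  ],
)

```text
t: 12.18
ee_pos: [544.8, -395.7, 44.2]
orientation: [-2.507, -0.898, 0.229]
ft_force: [-0.4, -0.1, -0.2]
width: 23.6
```

move_arm(
  motion=[
    [0,0,0,0,0,0,5],
    [0,0,0,0,0,0,5],
    [0,0,0,0,0,0,5],
    [0,0,0,0,0,0,5],
    [0,0,0,0,0,0,5],
  ],
)

```text
t: 12.6
ee_pos: [545.1, -395.9, 44.5]
orientation: [-2.506, -0.898, 0.23]
ft_force: [-0.5, 2.4, 4.5]
width: 20.0
```

Run:
```python
from h import *
o=get_obs();print(o['ee_pos'],o['orientation'],o['width'],o['qpos'].round(2),o['ft_force'])
t=snap('side');w=snap('wrist')
a=cv2.resize(t['color'][90:290,180:360],None,fx=2,fy=2);b=cv2.resize(w['color'],(533,400))[:,:400]
cv2.imwrite('pics/regrasp.png',np.hstack([a,b])[:,:,::-1])
```

```text
[ 545.05033469 -395.89671891   44.5237188 ] [-2.50561045 -0.89783965  0.22963301] 19.95896796319227 [-0.69  0.94  1.21  0.09  1.49 -1.41] [-0.45009736  2.36774917  4.52288796]
```

View pics/regrasp.png

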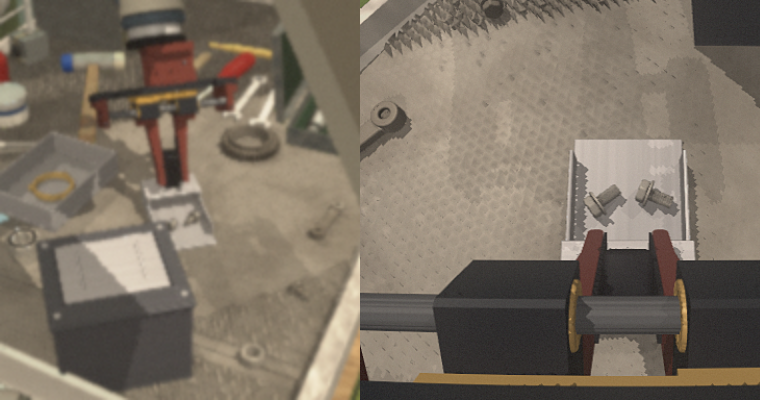

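The leaned grasp is good and both bolts are still in the pan. Lifting and carrying it back to the hover position.

move_arm(
  motion=[
    [0,0,5,0,0,0,5],
    [0,0,18,0,0,0,5],
    [0,0,38,0,0,0,5],
    [0,0,62,0,0,0,5],
    [0,0,88,0,0,0,5],
  ],
)

```text
t: 13.12
ee_pos: [544.5, -396.0, 132.4]
orientation: [-2.505, -0.897, 0.231]
ft_force: [-0.8, 0.2, -1.7]
width: 19.7
```

move_arm(
  motion=[
    [0,0,25,0,0,0,5],
    [0,2,47,0,0,0,5],
    [0,9,65,0,0,0,5],
    [0,22,77,0,0,0,5],
    [0,42,82,0,0,0,5],
  ],
)

```text
t: 13.53
ee_pos: [545.3, -354.5, 215.8]
orientation: [-2.509, -0.897, 0.227]
ft_force: [0.7, 0.6, -1.0]
width: 19.8
```

move_arm(
  motion=[
    [0,26,0,0,0,0,5],
    [0,54,0,0,0,0,5],
    [0,82,0,0,0,0,5],
    [0,106,0,0,0,0,5],
    [0,122,0,0,0,0,5],
  ],
)

```text
t: 13.95
ee_pos: [544.3, -228.7, 213.6]
orientation: [-2.504, -0.899, 0.231]
ft_force: [0.7, -0.2, -2.0]
width: 19.9
```

move_arm(
  motion=[
    [0,7,0,0,0,0,5],
    [0,10,0,0,0,0,5],
    [0,10,0,0,0,0,5],
    [0,10,0,0,0,0,5],
  ],
)

```text
t: 14.28
ee_pos: [545.0, -222.9, 213.6]
orientation: [-2.506, -0.897, 0.23]
ft_force: [0.7, 0.5, -1.8]
width: 19.8
```

```bash
cat > st.py <<'E'
from h import *
from scipy.spatial.transform import Rotation as Ro
o=get_obs();p=o['ee_pos'];R=Ro.from_rotvec(o['orientation']).as_matrix()
n=np.array([-.636,.772,0]);l=np.array([-.772,-.636,0]);H=np.array([526.3,-198.4,110])
zt=R[:,2];A=Ro.from_rotvec(.5*R[:,0]*np.sign(R[:,0]@l)).as_matrix();zs=-A@zt;xs=np.cross(R[:,0]*np.sign(R[:,0]@l),zs)
L=p+79.7*xs-44.5*zs
print('th %.3f lip u %.1f lat %.1f w %.1f | tcp u %.1f w %.1f'%(np.arctan2(zs@n,zs[2]),(L-H)@n,(L-H)@l,L[2]-110,(p-H)@n,p[2]-110),'nose yaw',np.degrees(np.arctan2(xs[1],xs[0])),o['qpos'].round(2),o['ft_force'].round(1))
E
python3 st.py
```

```text
th 0.000 lip u 48.8 lat 1.1 w 59.1 | tcp u -30.9 w 103.6 nose yaw 129.3962346744037 [-0.5   0.61  1.42  0.18  1.57 -1.23] [ 0.7  0.5 -1.8]
```

move_arm(
  motion=[
    [-1,1,-3,-0.03,-0.025,0,5],
    [-3,4,-9,-0.09,-0.074,0,5],
    [-6,8,-19,-0.15,-0.124,0,5],
    [-10,12,-28,-0.208,-0.171,0,5],
    [-11,13.5,-33,-0.232,-0.191,0,5],
  ],
)

```text
t: 14.7
ee_pos: [532.5, -208.7, 180.2]
orientation: [-2.782, -0.995, 0.1]
ft_force: [0.2, -1.1, -2.5]
width: 19.8
```

move_arm(
  motion=[
    [-2,2,-2,-0.031,-0.025,0,5],
    [-3,4,-4,-0.062,-0.051,0,5],
    [-5,6,-6,-0.093,-0.076,0,5],
    [-6,8,-7.5,-0.124,-0.102,0,5],
    [-8,9.5,-9,-0.154,-0.127,0,5],
  ],
)

```text
t: 15.12
ee_pos: [526.1, -200.2, 171.8]
orientation: [2.957, 1.056, 0.002]
ft_force: [0.5, 0.8, -1.5]
width: 19.6
```

```bash
python3 st.py
```

```text
th 0.502 lip u 47.2 lat 1.2 w -15.5 | tcp u -1.3 w 61.8 nose yaw 129.30982382792604 [-0.38  0.4   1.81 -0.    0.93 -1.07] [ 0.5  0.8 -1.5]
```

move_arm(
  motion=[
    [-1.5,2,0,-0.031,-0.025,0,5],
    [-3,4,0,-0.062,-0.051,0,5],
    [-5,6,-0.5,-0.093,-0.076,0,5],
    [-6,8,-1,-0.124,-0.102,0,5],
    [-8,9.5,-1,-0.154,-0.127,0,5],
  ],
)

```text
t: 15.53
ee_pos: [518.0, -190.6, 170.9]
orientation: [2.778, 0.992, 0.101]
ft_force: [-0.4, 0.1, 0.5]
width: 19.6
```

move_arm(
  motion=[
    [-1.5,2,-0.5,-0.031,-0.025,0,5],
    [-3,4,-1,-0.062,-0.051,0,5],
    [-5,5.5,-2,-0.093,-0.076,0,5],
    [-6,7.5,-3,-0.124,-0.102,0,5],
    [-7.5,9,-3.5,-0.154,-0.127,0,5],
  ],
)

```text
t: 15.95
ee_pos: [510.5, -181.5, 167.4]
orientation: [2.597, 0.927, 0.19]
ft_force: [-0.1, 0.6, -1.0]
width: 19.5
```

```bash
python3 st.py
python3 - <<'E'
from h import *
t=snap('side');w=snap('wrist')
a=cv2.resize(t['color'][130:280,180:330],(400,400));b=cv2.resize(w['color'],(533,400))[:,100:500]
cv2.imwrite('pics/dump.png',np.hstack([a,b])[:,:,::-1])
E
```

```text
th 0.901 lip u 37.7 lat 1.4 w -32.7 | tcp u 23.1 w 57.4 nose yaw 129.2396888948744 [-0.23  0.28  2.08 -0.51  0.51 -0.5 ] [-0.1  0.6 -1. ]
```

View pics/dump.png

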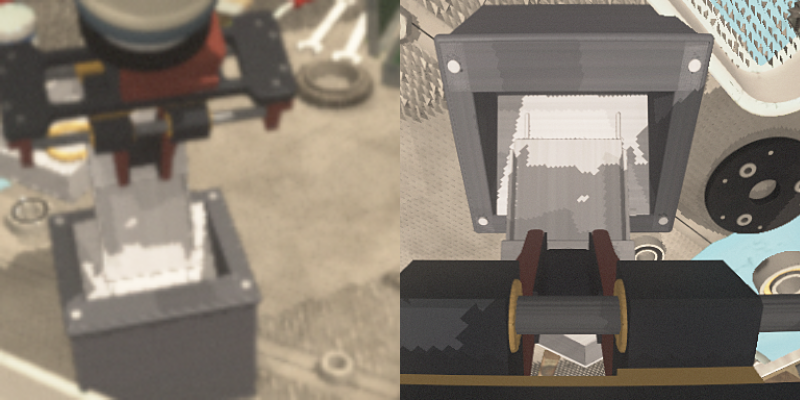

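Mid-dump picture: the flap is pushed well open by the lip. The scoop pan and the visible part of the flap are empty, so both bolts have gone in. I'll hold briefly, then back out along the same path.

move_arm(
  motion=[
    [0,0,0,0,0,0,5],
    [0,0,0,0,0,0,5],
    [0,0,0,0,0,0,5],
    [0,0,0,0,0,0,5],
    [0,0,0,0,0,0,5],
  ],
)

```text
t: 16.47
ee_pos: [510.8, -181.1, 167.4]
orientation: [2.598, 0.93, 0.189]
ft_force: [-1.0, -0.1, -0.4]
width: 20.1
```

move_arm(
  motion=[
    [3,-3.5,2,0.062,0.051,0,5],
    [7.5,-9,3.5,0.154,0.127,0,5],
    [11,-13,4,0.216,0.178,0,5],
    [15.5,-18.5,4.5,0.308,0.254,0,5],
    [15.5,-18.5,4.5,0.308,0.254,0,5],
  ],
)

```text
t: 16.88
ee_pos: [529.9, -202.4, 173.0]
orientation: [-2.958, -1.056, -0.005]
ft_force: [2.1, -0.6, 0.5]
width: 19.6
```

move_arm(
  motion=[
    [3,-4,4,0.062,0.051,0,5],
    [8,-9.5,9,0.154,0.127,0,5],
    [12,-15,22,0.23,0.19,0,5],
    [16,-20,34,0.31,0.255,0,5],
    [19,-23,42,0.386,0.318,0,5],
  ],
)

```text
t: 17.3
ee_pos: [545.6, -223.1, 214.6]
orientation: [-2.507, -0.896, 0.231]
ft_force: [0.2, -0.4, -2.4]
width: 19.7
```

move_arm(
  motion=[
    [0,-20,0,0,0,0,5],
    [0,-60,0,0,0,0,5],
    [0,-100,0,0,0,0,5],
    [0,-135,0,0,0,0,5],
    [0,-160,0,0,0,0,5],
  ],
)

```text
t: 17.72
ee_pos: [544.4, -385.0, 212.5]
orientation: [-2.511, -0.895, 0.232]
ft_force: [0.6, 1.1, -2.0]
width: 20.2
```

```bash
python3 st.py
python3 - <<'E'
from h import *
print(get_obs()['ee_pos'])
E
```

```text
th 0.003 lip u -76.0 lat 104.7 w 57.8 | tcp u -155.6 w 102.5 nose yaw 129.31340446910355 [-0.68  0.75  1.18  0.1   1.7  -1.37] [ 0.6  1.1 -2. ]
[ 544.37749435 -385.04516938  212.52811595]
```

move_arm(
  motion=[
    [0,-5,-15,0,0,0,5],
    [0,-10,-45,0,0,0,5],
    [0,-10,-80,0,0,0,5],
    [0,-10,-115,0,0,0,5],
    [0,-10,-145,0,0,0,5],
  ],
)

```text
t: 18.13
ee_pos: [544.0, -390.7, 65.2]
orientation: [-2.507, -0.897, 0.233]
ft_force: [0.5, 0.1, -1.8]
width: 20.1
```

move_arm(
  motion=[
    [0,0,-10,0,0,0,5],
    [0,0,-17,0,0,0,5],
    [0,0,-21,0,0,0,5],
    [0,0,-23.5,0,0,0,5],
    [0,0,-24.5,0,0,0,5],
  ],
)

```text
t: 18.55
ee_pos: [545.8, -392.6, 45.6]
orientation: [-2.508, -0.899, 0.229]
ft_force: [0.0, 0.3, -1.5]
width: 19.8
```

```bash
python3 st.py
python3 - <<'E'
from h import *
print(get_obs()['ee_pos'])
t=snap('side');w=snap('wrist')
a=cv2.resize(t['color'][120:280,190:350],(400,400));b=cv2.resize(w['color'],(533,400))[:,133:]
cv2.imwrite('pics/down.png',np.hstack([a,b])[:,:,::-1])
E
```

```text
th 0.003 lip u -82.8 lat 108.4 w -109.2 | tcp u -162.4 w -64.4 nose yaw 129.42939744445283 [-0.68  0.93  1.22  0.09  1.48 -1.4 ] [ 0.   0.3 -1.5]
[ 545.84988532 -392.60528616   45.55381227]
```

View pics/down.png

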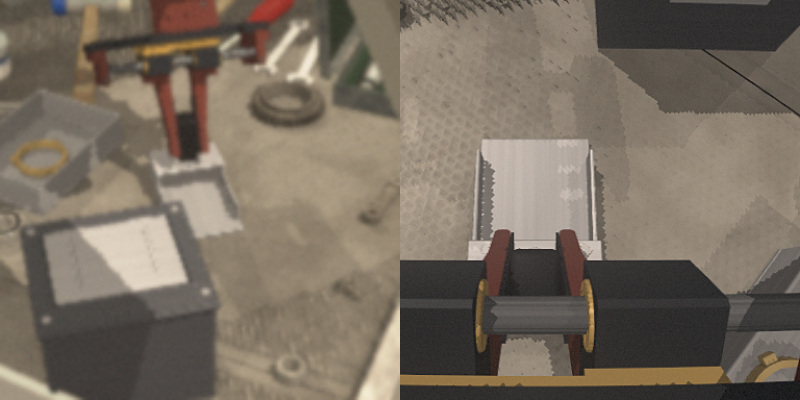

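The pan is empty, the flap is shut with nothing on it, and the scoop is level about 1 mm above the table. Lower, release, and retreat along the tool axis.

move_arm(
  motion=[
    [0,0,-1,0,0,0,5],
    [0,0,-1,0,0,0,5],
    [0,0,-1,0,0,0,22],
    [0,0,-1,0,0,0,32],
    [0,0,-1,0,0,0,45],
  ],
)

```text
t: 19.07
ee_pos: [544.9, -392.1, 43.3]
orientation: [-2.506, -0.897, 0.23]
ft_force: [0.2, -0.5, 0.0]
width: 32.0
```

move_arm(
  motion=[
    [0,0,0,0,0,0,50],
    [3,-4,9,0,0,0,50],
    [9,-11,26,0,0,0,50],
    [18,-22,53,0,0,0,50],
    [30,-37,88,0,0,0,50],
  ],
)

```text
t: 19.48
ee_pos: [573.9, -428.1, 130.6]
orientation: [-2.501, -0.896, 0.233]
ft_force: [0.2, -0.7, -0.6]
width: 50.2
```

move_arm(
  motion=[
    [10,-12,30,0,0,0,50],
    [20,-25,60,0,0,0,50],
    [20,-25,70,0,0,0,50],
    [20,-25,70,0,0,0,50],
    [20,-25,70,0,0,0,50],
  ],
)

```text
t: 19.9
ee_pos: [594.5, -453.6, 200.6]
orientation: [-2.505, -0.897, 0.23]
ft_force: [-0.3, -0.2, -0.3]
width: 50.4
```

Run:
```python
from h import *
print(get_obs()['ee_pos'],get_obs()['width'])
t=snap('side');w=snap('wrist')
a=cv2.resize(t['color'][120:280,190:350],(400,400));b=cv2.resize(w['color'],(533,400))[:,133:]
cv2.imwrite('pics/end.png',np.hstack([a,b])[:,:,::-1])
```

```text
[ 594.46476173 -453.64005223  200.606668  ] 50.44560104543052
```

View pics/end.png

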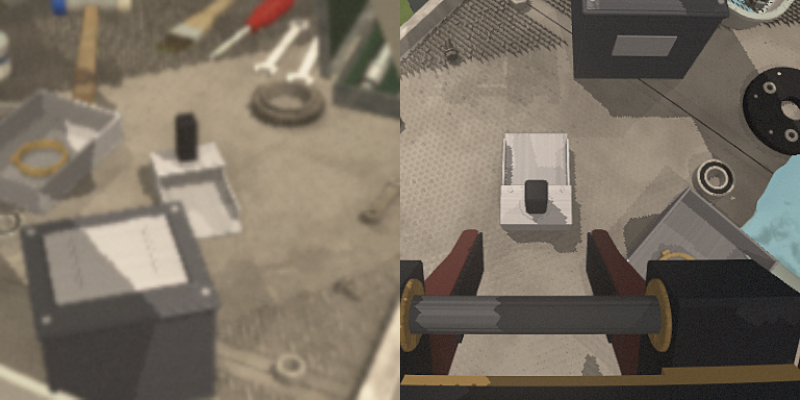

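The scoop stands upright and empty on the table, the flap is shut, and the gripper is clear of everything. The bright plate confirms this was the hinge wall. Handing in.

```bash
python3 -c "
from workcell import *
print(close_job())"
```

```text
the job is handed in; nothing more can be done
None
```

I tipped both bolts into the scrap bin with the scoop, stood the empty scoop upright on the table and handed the job in at about 20 s. No verdict was given.

- **Regrasp:** My first, vertical grasp could not pitch the scoop far enough because of a wrist joint limit. I set the scoop down, regrasped it with the gripper leaned back 0.5 rad, and carried it to the bin again.
- **Dump:** The lip opened the flap to about 0.7 rad (computed from the lip position, not measured directly) with the scoop pitched 0.9 rad. I then backed out along the same path.
- **Last checks:** The pictures showed the pan empty, the flap shut with nothing on it, and the scoop standing level and released. The gripper was well clear, with no contact force.
- **Not confirmed:**
  - I could not see the bolts inside the closed bin; I infer they are there from the empty pan and the empty flap.
  - The flap contact barely showed in the force reading, where the noise is about 1 N. The dump picture shows the flap held open by the lip.

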